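# Find the double-packed carton by its weight

## Task

One of the three identical closed cartons on the grey laminate board was packed too full and is much heavier than the others. Heft them one at a time from your left to your right: lift each about 5 to 8 cm straight up over its bay and, before going on, set it back flat in the middle of the same bay, without dropping it. After hefting all three, hold the heaviest one up level, about 20 cm above the table, the other two standing in their bays, and finish while still holding it there; leave the stapler, the tape measure and the glue tube alone.

Things in the scene. Friction and masses are not known exactly. Their poses are not given: they have to be found in the camera images.
- carton_a: one of three cartons that look exactly alike: closed cardboard box, 64 x 81 x 41 mm (its own x, y, z), light brown with a tape strip. Origin at the centre of its underside, z up, x along the short 64 mm side (the side to grip across). It starts flat in one of the bays; which name is in which bay changes. One of the three weighs 0.40 to 0.60 kg, the other two 0.10 to 0.21 kg each; nothing visible tells which is the heavy one
- carton_b: one of three cartons that look exactly alike: closed cardboard box, 64 x 81 x 41 mm (its own x, y, z), light brown with a tape strip. Origin at the centre of its underside, z up, x along the short 64 mm side (the side to grip across). It starts flat in one of the bays; which name is in which bay changes. One of the three weighs 0.40 to 0.60 kg, the other two 0.10 to 0.21 kg each; nothing visible tells which is the heavy one
- carton_c: one of three cartons that look exactly alike: closed cardboard box, 64 x 81 x 41 mm (its own x, y, z), light brown with a tape strip. Origin at the centre of its underside, z up, x along the short 64 mm side (the side to grip across). It starts flat in one of the bays; which name is in which bay changes. One of the three weighs 0.40 to 0.60 kg, the other two 0.10 to 0.21 kg each; nothing visible tells which is the heavy one
- bay_left (a point): centre of the left bay of the grey laminate board, on the board's upper face, seen from the robot (largest y); x points across the board away from the robot, y along the row to the left, z up. The board (370 mm along the row, 170 mm deep, 8 mm thick, fixed) lies flat on the table, turned by up to 0.3 rad; its upper face is 8 mm above the table. Bays are 120 mm apart, 112 mm wide between low aluminium strips 8 mm wide that stand 11 mm above the face; front and rear are open
- bay_middle (a point): centre of the middle bay of the grey laminate board, on the board's upper face, the board's centre; x points across the board away from the robot, y along the row to the left, z up. See bay_left for the board
- bay_right (a point): centre of the right bay of the grey laminate board, on the board's upper face, seen from the robot (smallest y); x points across the board away from the robot, y along the row to the left, z up. See bay_left for the board
- board: the fixed grey laminate board with the three bays, see bay_left; origin at the centre of its underside, axes as bay_left
- stapler: desk stapler, 34 x 136 x 50 mm, standing left of the board; origin at the centre of its underside. Bystander
- tape_measure: pocket tape measure, 37 x 73 x 56 mm, right of the board; origin at the centre of its underside. Bystander
- glue_tube: glue tube, 41 x 136 x 28 mm, lying left of the board; origin at the centre of its underside. Bystander

How it is judged (in metres and radians):
On the way, in this order (a step that is already met when the one before it is completed fails the run):
1. the carton of the left bay is lifted at least 30 mm in the grip, over its bay, the other two standing in their bays (((z of carton_a in the frame of bay_left above 0.03 m and horizontal distance between carton_a and bay_left below 0.06 m and contact force between carton_a and the fingers above 0.5 N and (z of carton_b in the frame of bay_middle below 0.008 m and angle between carton_b's own z axis and vertical below 0.15 rad and contact force between carton_b and the fingers below 0.2 N and (horizontal distance between carton_b and bay_left below 0.035 m or horizontal distance between carton_b and bay_middle below 0.035 m or horizontal distance between carton_b and bay_right below 0.035 m)) and (z of carton_c in the frame of bay_middle below 0.008 m and angle between carton_c's own z axis and vertical below 0.15 rad and contact force between carton_c and the fingers below 0.2 N and (horizontal distance between carton_c and bay_left below 0.035 m or horizontal distance between carton_c and bay_middle below 0.035 m or horizontal distance between carton_c and bay_right below 0.035 m))) or (z of carton_b in the frame of bay_left above 0.03 m and horizontal distance between carton_b and bay_left below 0.06 m and contact force between carton_b and the fingers above 0.5 N and (z of carton_a in the frame of bay_middle below 0.008 m and angle between carton_a's own z axis and vertical below 0.15 rad and contact force between carton_a and the fingers below 0.2 N and (horizontal distance between carton_a and bay_left below 0.035 m or horizontal distance between carton_a and bay_middle below 0.035 m or horizontal distance between carton_a and bay_right below 0.035 m)) and (z of carton_c in the frame of bay_middle below 0.008 m and angle between carton_c's own z axis and vertical below 0.15 rad and contact force between carton_c and the fingers below 0.2 N and (horizontal distance between carton_c and bay_left below 0.035 m or horizontal distance between carton_c and bay_middle below 0.035 m or horizontal distance between carton_c and bay_right below 0.035 m))) or (z of carton_c in the frame of bay_left above 0.03 m and horizontal distance between carton_c and bay_left below 0.06 m and contact force between carton_c and the fingers above 0.5 N and (z of carton_a in the frame of bay_middle below 0.008 m and angle between carton_a's own z axis and vertical below 0.15 rad and contact force between carton_a and the fingers below 0.2 N and (horizontal distance between carton_a and bay_left below 0.035 m or horizontal distance between carton_a and bay_middle below 0.035 m or horizontal distance between carton_a and bay_right below 0.035 m)) and (z of carton_b in the frame of bay_middle below 0.008 m and angle between carton_b's own z axis and vertical below 0.15 rad and contact force between carton_b and the fingers below 0.2 N and (horizontal distance between carton_b and bay_left below 0.035 m or horizontal distance between carton_b and bay_middle below 0.035 m or horizontal distance between carton_b and bay_right below 0.035 m))))), for 0.3 s.
2. it is set back: all three cartons stand flat and let go in the bays, within 35 mm of the bay centres (z of each of carton_a, carton_b, carton_c in the frame of bay_middle below 0.008 m and angle between each of carton_a, carton_b, carton_c's own z axis and vertical below 0.15 rad and contact force between each of carton_a, carton_b, carton_c and the fingers below 0.2 N and (horizontal distance between carton_a and bay_left below 0.035 m or horizontal distance between carton_a and bay_middle below 0.035 m or horizontal distance between carton_a and bay_right below 0.035 m) and (horizontal distance between carton_b and bay_left below 0.035 m or horizontal distance between carton_b and bay_middle below 0.035 m or horizontal distance between carton_b and bay_right below 0.035 m) and (horizontal distance between carton_c and bay_left below 0.035 m or horizontal distance between carton_c and bay_middle below 0.035 m or horizontal distance between carton_c and bay_right below 0.035 m)), for 0.1 s.
3. the carton of the middle bay is lifted at least 30 mm in the grip, over its bay, the other two standing in their bays (((z of carton_a in the frame of bay_middle above 0.03 m and horizontal distance between carton_a and bay_middle below 0.06 m and contact force between carton_a and the fingers above 0.5 N and (z of carton_b in the frame of bay_middle below 0.008 m and angle between carton_b's own z axis and vertical below 0.15 rad and contact force between carton_b and the fingers below 0.2 N and (horizontal distance between carton_b and bay_left below 0.035 m or horizontal distance between carton_b and bay_middle below 0.035 m or horizontal distance between carton_b and bay_right below 0.035 m)) and (z of carton_c in the frame of bay_middle below 0.008 m and angle between carton_c's own z axis and vertical below 0.15 rad and contact force between carton_c and the fingers below 0.2 N and (horizontal distance between carton_c and bay_left below 0.035 m or horizontal distance between carton_c and bay_middle below 0.035 m or horizontal distance between carton_c and bay_right below 0.035 m))) or (z of carton_b in the frame of bay_middle above 0.03 m and horizontal distance between carton_b and bay_middle below 0.06 m and contact force between carton_b and the fingers above 0.5 N and (z of carton_a in the frame of bay_middle below 0.008 m and angle between carton_a's own z axis and vertical below 0.15 rad and contact force between carton_a and the fingers below 0.2 N and (horizontal distance between carton_a and bay_left below 0.035 m or horizontal distance between carton_a and bay_middle below 0.035 m or horizontal distance between carton_a and bay_right below 0.035 m)) and (z of carton_c in the frame of bay_middle below 0.008 m and angle between carton_c's own z axis and vertical below 0.15 rad and contact force between carton_c and the fingers below 0.2 N and (horizontal distance between carton_c and bay_left below 0.035 m or horizontal distance between carton_c and bay_middle below 0.035 m or horizontal distance between carton_c and bay_right below 0.035 m))) or (z of carton_c in the frame of bay_middle above 0.03 m and horizontal distance between carton_c and bay_middle below 0.06 m and contact force between carton_c and the fingers above 0.5 N and (z of carton_a in the frame of bay_middle below 0.008 m and angle between carton_a's own z axis and vertical below 0.15 rad and contact force between carton_a and the fingers below 0.2 N and (horizontal distance between carton_a and bay_left below 0.035 m or horizontal distance between carton_a and bay_middle below 0.035 m or horizontal distance between carton_a and bay_right below 0.035 m)) and (z of carton_b in the frame of bay_middle below 0.008 m and angle between carton_b's own z axis and vertical below 0.15 rad and contact force between carton_b and the fingers below 0.2 N and (horizontal distance between carton_b and bay_left below 0.035 m or horizontal distance between carton_b and bay_middle below 0.035 m or horizontal distance between carton_b and bay_right below 0.035 m))))), for 0.3 s.
4. it is set back: all three cartons stand flat and let go in the bays, within 35 mm of the bay centres (all of step 2), for 0.1 s.
5. the carton of the right bay is lifted at least 30 mm in the grip, over its bay, the other two standing in their bays (((z of carton_a in the frame of bay_right above 0.03 m and horizontal distance between carton_a and bay_right below 0.06 m and contact force between carton_a and the fingers above 0.5 N and (z of carton_b in the frame of bay_middle below 0.008 m and angle between carton_b's own z axis and vertical below 0.15 rad and contact force between carton_b and the fingers below 0.2 N and (horizontal distance between carton_b and bay_left below 0.035 m or horizontal distance between carton_b and bay_middle below 0.035 m or horizontal distance between carton_b and bay_right below 0.035 m)) and (z of carton_c in the frame of bay_middle below 0.008 m and angle between carton_c's own z axis and vertical below 0.15 rad and contact force between carton_c and the fingers below 0.2 N and (horizontal distance between carton_c and bay_left below 0.035 m or horizontal distance between carton_c and bay_middle below 0.035 m or horizontal distance between carton_c and bay_right below 0.035 m))) or (z of carton_b in the frame of bay_right above 0.03 m and horizontal distance between carton_b and bay_right below 0.06 m and contact force between carton_b and the fingers above 0.5 N and (z of carton_a in the frame of bay_middle below 0.008 m and angle between carton_a's own z axis and vertical below 0.15 rad and contact force between carton_a and the fingers below 0.2 N and (horizontal distance between carton_a and bay_left below 0.035 m or horizontal distance between carton_a and bay_middle below 0.035 m or horizontal distance between carton_a and bay_right below 0.035 m)) and (z of carton_c in the frame of bay_middle below 0.008 m and angle between carton_c's own z axis and vertical below 0.15 rad and contact force between carton_c and the fingers below 0.2 N and (horizontal distance between carton_c and bay_left below 0.035 m or horizontal distance between carton_c and bay_middle below 0.035 m or horizontal distance between carton_c and bay_right below 0.035 m))) or (z of carton_c in the frame of bay_right above 0.03 m and horizontal distance between carton_c and bay_right below 0.06 m and contact force between carton_c and the fingers above 0.5 N and (z of carton_a in the frame of bay_middle below 0.008 m and angle between carton_a's own z axis and vertical below 0.15 rad and contact force between carton_a and the fingers below 0.2 N and (horizontal distance between carton_a and bay_left below 0.035 m or horizontal distance between carton_a and bay_middle below 0.035 m or horizontal distance between carton_a and bay_right below 0.035 m)) and (z of carton_b in the frame of bay_middle below 0.008 m and angle between carton_b's own z axis and vertical below 0.15 rad and contact force between carton_b and the fingers below 0.2 N and (horizontal distance between carton_b and bay_left below 0.035 m or horizontal distance between carton_b and bay_middle below 0.035 m or horizontal distance between carton_b and bay_right below 0.035 m))))), for 0.3 s.
At the end, for the whole second after the job is handed in: the heaviest carton is gripped, its underside over 150 mm above the table, level within 0.3 rad, still, touching no other carton; the two light ones (under 3 N on the board each) stand flat and let go in bays, within 35 mm of the bay centres (((height (world z) of carton_a above 0.15 m and angle between carton_a's own z axis and vertical below 0.3 rad and contact force between carton_a and the fingers above 0.5 N and linear speed of carton_a below 0.05 m/s and contact force between carton_a and carton_b below 0.1 N and (z of carton_b in the frame of bay_middle below 0.008 m and angle between carton_b's own z axis and vertical below 0.15 rad and contact force between carton_b and the fingers below 0.2 N and (horizontal distance between carton_b and bay_left below 0.035 m or horizontal distance between carton_b and bay_middle below 0.035 m or horizontal distance between carton_b and bay_right below 0.035 m)) and contact force between carton_b and board between 0.4 and 3 N and contact force between carton_a and carton_c below 0.1 N and (z of carton_c in the frame of bay_middle below 0.008 m and angle between carton_c's own z axis and vertical below 0.15 rad and contact force between carton_c and the fingers below 0.2 N and (horizontal distance between carton_c and bay_left below 0.035 m or horizontal distance between carton_c and bay_middle below 0.035 m or horizontal distance between carton_c and bay_right below 0.035 m)) and contact force between carton_c and board between 0.4 and 3 N) or (height (world z) of carton_b above 0.15 m and angle between carton_b's own z axis and vertical below 0.3 rad and contact force between carton_b and the fingers above 0.5 N and linear speed of carton_b below 0.05 m/s and contact force between carton_b and carton_a below 0.1 N and (z of carton_a in the frame of bay_middle below 0.008 m and angle between carton_a's own z axis and vertical below 0.15 rad and contact force between carton_a and the fingers below 0.2 N and (horizontal distance between carton_a and bay_left below 0.035 m or horizontal distance between carton_a and bay_middle below 0.035 m or horizontal distance between carton_a and bay_right below 0.035 m)) and contact force between carton_a and board between 0.4 and 3 N and contact force between carton_b and carton_c below 0.1 N and (z of carton_c in the frame of bay_middle below 0.008 m and angle between carton_c's own z axis and vertical below 0.15 rad and contact force between carton_c and the fingers below 0.2 N and (horizontal distance between carton_c and bay_left below 0.035 m or horizontal distance between carton_c and bay_middle below 0.035 m or horizontal distance between carton_c and bay_right below 0.035 m)) and contact force between carton_c and board between 0.4 and 3 N) or (height (world z) of carton_c above 0.15 m and angle between carton_c's own z axis and vertical below 0.3 rad and contact force between carton_c and the fingers above 0.5 N and linear speed of carton_c below 0.05 m/s and contact force between carton_c and carton_a below 0.1 N and (z of carton_a in the frame of bay_middle below 0.008 m and angle between carton_a's own z axis and vertical below 0.15 rad and contact force between carton_a and the fingers below 0.2 N and (horizontal distance between carton_a and bay_left below 0.035 m or horizontal distance between carton_a and bay_middle below 0.035 m or horizontal distance between carton_a and bay_right below 0.035 m)) and contact force between carton_a and board between 0.4 and 3 N and contact force between carton_c and carton_b below 0.1 N and (z of carton_b in the frame of bay_middle below 0.008 m and angle between carton_b's own z axis and vertical below 0.15 rad and contact force between carton_b and the fingers below 0.2 N and (horizontal distance between carton_b and bay_left below 0.035 m or horizontal distance between carton_b and bay_middle below 0.035 m or horizontal distance between carton_b and bay_right below 0.035 m)) and contact force between carton_b and board between 0.4 and 3 N))); the arm keeps its last pose, push and grip.
It fails at once if the stapler is disturbed (moved more than 30 mm) (distance of stapler from where it was at the start of the episode above 0.03 m).
It fails at once if the tape measure is disturbed (moved more than 30 mm) (distance of tape_measure from where it was at the start of the episode above 0.03 m).
It fails at once if the glue tube is disturbed (moved more than 30 mm) (distance of glue_tube from where it was at the start of the episode above 0.03 m).
It fails at once if a carton is dropped (falls faster than 0.6 m/s out of the fingers) ((linear speed of carton_a above 0.6 m/s and contact force between carton_a and the fingers below 0.05 N) or (linear speed of carton_b above 0.6 m/s and contact force between carton_b and the fingers below 0.05 N) or (linear speed of carton_c above 0.6 m/s and contact force between carton_c and the fingers below 0.05 N)).
It fails at once if a carton is tipped over (angle between any of carton_a, carton_b, carton_c's own z axis and vertical above 0.7 rad).
It also fails if it takes over 67 s, if anything falls off the work surface, if the arm or the gripper's body presses on something with over 40 N, if the wrist force passes 120 N, or if a joint passes its speed limit or range.

## Robot

A 7-joint arm with a two-finger parallel gripper is mounted at the origin on a cart in front of the work surface, level with it; the furniture and walls round the work are solid. World frame = base frame: x ahead of the robot, y to its left, z up, the work surface at z = 0. Lengths are in mm, angles in rad, forces in N, time in s.
With the tool pointing down it reaches from about 400 to 850 mm from the base axis. Payload 4.5 kg.
Tool frame: the origin (TCP) lies on the centre line of the jaws, within the pads' length; the fingertips stand 11 mm ahead of it and the grasp point (between the pads) lies 8 mm behind it (r.tip_reach is the distance from the TCP to the fingertips, in mm); z points along the fingers, y is the direction in which the jaws open and shut (so a half turn about z gives the same grasp; the last joint's range is limited). The gripper opens to 85 mm and grips with 20 to 120 N. Pads are 22 mm wide; open, the fingers measure 114 mm over their backs; the gripper's body (76 mm by 85 mm) begins 54 mm behind the grasp point. The pads swing forward as they close: fully open they stand 13 mm farther back than shut.
Start: joints at [-1.07, 0.689, -0.195, 1.565, 0.157, 0.902, -0.215], TCP at [281.255, 558.166, 242.317] pointing down, gripper open.
Joint ranges: [-3.01, 3.01], [-0.46, 2.08], [-1.47, 1.51], [0.13, 2.56], [-1, 4.14], [0.04, 2.09], [-2.66, 2.66]. Speed limits (rad/s): [2.57, 2.57, 3.14, 3.14, 3.14, 3.14, 3.14].

## Interface

Orientations are given as a unit quaternion [w, x, y, z].
In Python, from cell import r gives the robot as it stands. Calls block until the motion is done:
- r.goto(position, orientation): joint-space move of the TCP to a pose.
- r.servo_line(position, rot=None, velocity=150): straight line of the TCP; rot=None keeps the orientation; velocity is the mean speed in mm/s.
- r.move_j(angles): joint-space move.
- r.ungrasp() and r.grab(force=None): open the fingers fully, or close them until they stop; force is the grip in N (None keeps the last).
- r.dwell(seconds).
- r.ik(position, orientation): joint angles nearest the present ones, or None.
- r.grab_frame(name): name is "scene" or "top" or "wrist"; returns a dict with "frame" (400x640x3 uint8, red, green, blue), "fx", "fy", "cx", "cy" (pixels), "R" (3x3) and "t" (3): a world point X has camera coordinates R X + t; the wrist camera has in their place "hand_eye" (4x4, takes a point from camera to tool coordinates, whose origin is the TCP and whose axes are the flange's). Camera axes: x right, y down, z forward; pixel columns grow to the right and rows downward; lengths in mm; the calibration is good to about 2 mm. A picture is of the moment at which its call begins: read the wrist's pose just before it. There is no depth.
A pose or a line that the arm cannot do raises r.IKError and nothing moves.
- r.job_done(): hands the job in, once; it reports no verdict.
Readings, each from a call of its own:
- r.get_time(): time.
- r.get_q(): joint angles.
- r.get_qvel(): joint speeds.
- r.get_joint_torque(): joint torques, N m.
- r.get_eef_pos(): TCP position.
- r.get_tcp_rot(): TCP orientation.
- r.get_force(): force on the tool from outside, world axes, zero at the start.
- r.get_torque(): the same for the moment, N m.
- r.get_grip_width(): finger opening in mm.
Only numpy, scipy, OpenCV 4.12 (cv2) and the standard library are available. Lean on these libraries where they do the work, as an engineer would, in place of code of your own. Each camera call takes 0.05 s, during which the arm holds its last target.

## Working session

There is one attempt and no reset: what is moved stays moved. The work goes in short steps, each a Python script; the robot and the scene stay as the last script left them, time stands still between calls to the robot, and variables do not carry over. Pictures are saved under pics/ and viewed, and the job is handed in when it is done.

```bash
ls; mkdir -p pics
python3 - <<'E'
from cell import r
import cv2,numpy as np
for n in ("scene","top","wrist"):
    f=r.grab_frame(n); cv2.imwrite(f"pics/{n}0.png",f["frame"][:,:,::-1]); np.save(f"pics/{n}0.npy",f,allow_pickle=True)
    print(n,f["fx"],f["cx"],f["cy"],{k:np.round(f[k],3).tolist() for k in("R","t","hand_eye") if k in f})
print(r.get_time(),r.get_eef_pos(),r.get_tcp_rot(),r.get_force(),r.tip_reach,r.get_grip_width())
E
```

```text
pics
scene 480.9213207950287 315.7308417222959 204.63207366790917 {'R': [[0.505, -0.863, -0.022], [-0.416, -0.221, -0.882], [0.756, 0.455, -0.471]], 't': [-252.212, 250.007, 1469.454]}
top 395.96036435497507 321.84061004589626 193.17125471198275 {'R': [[0.004, -1.0, 0.02], [-0.997, -0.006, -0.076], [0.076, -0.02, -0.997]], 't': [-0.993, 514.334, 1200.794]}
wrist 317.3926903732803 322.0374136442649 196.03725569580263 {'hand_eye': [[0.001, -0.946, -0.324, 83.796], [1.0, 0.001, -0.0, -0.045], [0.0, -0.324, 0.946, -132.332], [0.0, 0.0, 0.0, 1.0]]}
0.15 [281.06914833 557.69896341 241.66799226] [-1.31134725e-04  2.31263783e-01  9.72890823e-01 -7.00897323e-04] [ 0.04894518  1.15848721 -0.25869335] 11.0 85.43032999305873
```

View pics/top0.png

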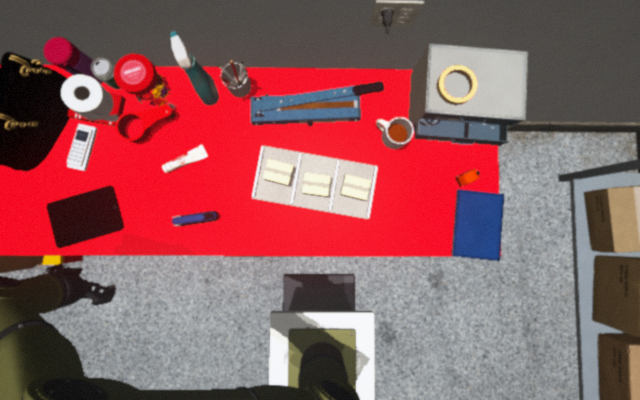

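View pics/scene0.png

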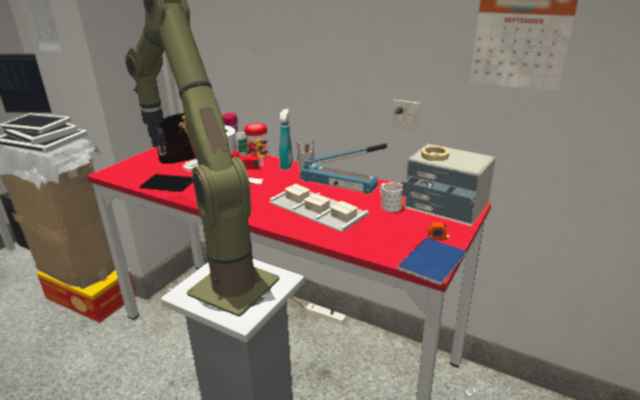

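The top view shows the board centred at about (315,182), with cartons at about (278,172), (316,184) and (355,187). The stapler is at about (195,218), the glue tube at (185,158) and the tape measure at (468,177). I'll compute coarse positions from this view, then go over the board with the wrist camera.

```bash
cat > h.py <<'E'
import numpy as np,cv2
from scipy.spatial.transform import Rotation as Ro
def cam(f,pos=None,q=None):
    """returns K,R,t with Xc=R X+t"""
    K=np.array([[f["fx"],0,f["cx"]],[0,f["fy"],f["cy"]],[0,0,1.]])
    if "R" in f: return K,np.array(f["R"]),np.array(f["t"])
    H=np.array(f["hand_eye"]); Rt=Ro.from_quat(np.roll(q,-1)).as_matrix()
    Rwc=Rt@H[:3,:3]; c=Rt@H[:3,3]+pos
    return K,Rwc.T,-Rwc.T@c
def ray(px,C,z):
    K,R,t=C; px=np.atleast_2d(np.asarray(px,float))
    d=(np.linalg.inv(K)@np.c_[px,np.ones(len(px))].T); d=(R.T@d).T; c=-R.T@t
    s=(z-c[2])/d[:,2]; return c+s[:,None]*d
def proj(X,C):
    K,R,t=C; p=(K@(R@np.atleast_2d(X).T+t[:,None])).T; return p[:,:2]/p[:,2:]
def down(yaw): # tool z down, tool y (jaw) direction at world angle yaw
    y=np.array([np.cos(yaw),np.sin(yaw),0]);z=np.array([0,0,-1.]);x=np.cross(y,z)
    q=Ro.from_matrix(np.c_[x,y,z]).as_quat(); return np.roll(q,1)
E
python3 - <<'E'
from h import *
f=np.load("pics/top0.npy",allow_pickle=True).item(); C=cam(f)
im=f["frame"]; 
for n,p,z in [("L",(278,172),49),("M",(316,184),49),("R",(355,187),49),("c1",(263,146),8),("c2",(378,167),8),("c3",(370,218),8),("c4",(251,198),8),("stap",(195,218),40),("glue",(185,158),20),("tape",(468,177),50)]:
    print(n,ray(p,C,z).round(0)[0])
c=cv2.resize(im[130:235,235:395],None,fx=5,fy=5,interpolation=cv2.INTER_CUBIC); cv2.imwrite("pics/topzoom.png",c[:,:,::-1])
E
```

```text
L [575. 134.  49.]
M [540.  20.  49.]
R [531. -98.  49.]
c1 [662. 186.   8.]
c2 [ 599. -175.    8.]
c3 [ 439. -149.    8.]
c4 [499. 221.   8.]
stap [436. 382.  40.]
glue [621. 424.  20.]
tape [ 564. -442.   50.]
```

View pics/topzoom.png

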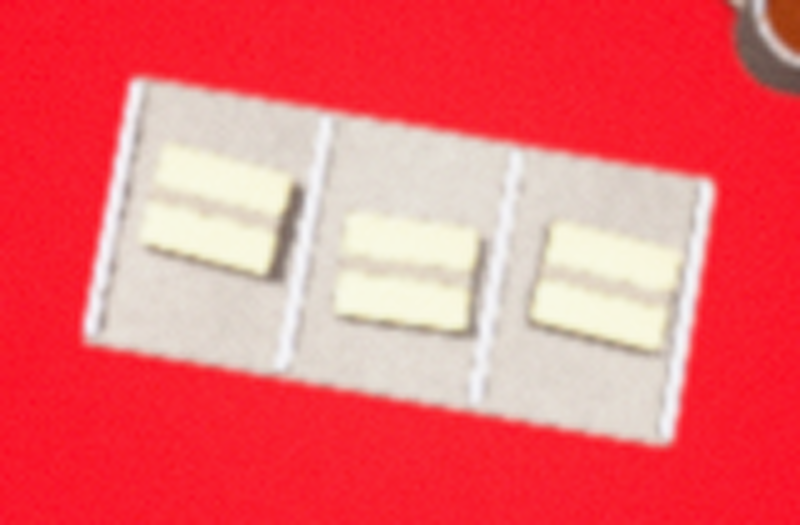

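View pics/wrist0.png

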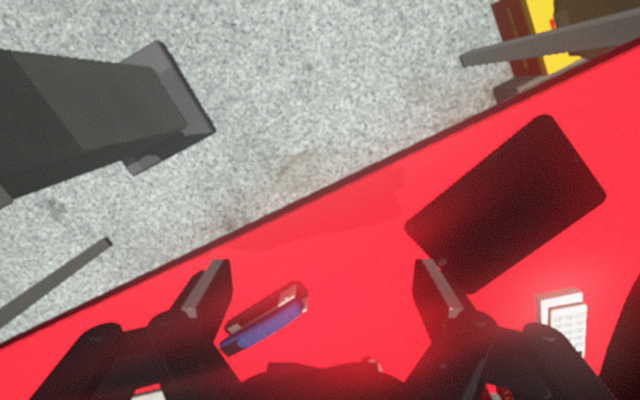

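Run:
```python
from h import *
from cell import r
lo=np.array([-3.01,-.46,-1.47,.13,-1,.04,-2.66]);hi=np.array([3.01,2.08,1.51,2.56,4.14,2.09,2.66])
q0=r.get_q();print(np.round(q0,2))
for y in (-.17,np.pi-.17):
  for p in [(550,20,320),(571,134,24),(545,20,24),(540,-98,24),(571,134,230),(540,-98,230)]:
    q=r.ik(list(p),list(down(y))); print(round(y,2),p,None if q is None else (np.round(q,2),round(float(np.minimum(np.array(q)-lo,hi-q).min()),2)))
```

```text
[-1.07  0.69 -0.19  1.57  0.16  0.9  -0.22]
-0.17 (550, 20, 320) (array([-0.2 ,  0.5 ,  0.13,  1.7 , -0.08,  0.95, -0.21]), 0.86)
-0.17 (571, 134, 24) (array([-0.3 ,  0.96, -0.01,  1.82,  0.02,  0.36, -0.5 ]), 0.32)
-0.17 (545, 20, 24) (array([-0.11,  0.94, -0.01,  1.94,  0.04,  0.26, -0.33]), 0.22)
-0.17 (540, -98, 24) (array([ 0.13,  0.94, -0.06,  1.93,  0.17,  0.28, -0.24]), 0.24)
-0.17 (571, 134, 230) (array([-0.34,  0.65,  0.05,  1.71, -0.05,  0.79, -0.43]), 0.75)
-0.17 (540, -98, 230) (array([ 0.06,  0.6 ,  0.06,  1.82, -0.05,  0.72, -0.02]), 0.68)
2.97 (550, 20, 320) (array([ 0.35,  0.59, -0.79,  1.67,  0.46,  1.08,  2.39]), 0.27)
2.97 (571, 134, 24) (array([ 0.02,  1.03, -0.6 ,  1.8 ,  0.95,  0.63,  1.81]), 0.59)
2.97 (545, 20, 24) (array([ 0.22,  1.  , -0.6 ,  1.92,  1.07,  0.57,  1.86]), 0.53)
2.97 (540, -98, 24) (array([ 0.54,  1.07, -0.8 ,  1.91,  1.19,  0.74,  1.98]), 0.65)
2.97 (571, 134, 230) (array([ 0.12,  0.75, -0.78,  1.68,  0.62,  0.97,  2.09]), 0.57)
2.97 (540, -98, 230) (array([ 0.56,  0.71, -0.8 ,  1.79,  0.63,  0.92,  2.45]), 0.21)
```

Run:
```python
from h import *
from cell import r
r.goto([553,36,400],list(down(-.17)))
p=r.get_eef_pos();q=r.get_tcp_rot();f=r.grab_frame("wrist");f["pos"]=p;f["q"]=q
np.save("pics/w1.npy",f,allow_pickle=True); cv2.imwrite("pics/w1.png",f["frame"][:,:,::-1]); print(r.get_time(),p,q,r.get_force())
```

```text
2.3833 [552.87797009  37.59744452 399.5466047 ] [-5.42828130e-04  7.63710251e-01  6.45558944e-01 -8.85118920e-05] [1.02724321 0.05720876 0.74984817]
```

View pics/w1.png

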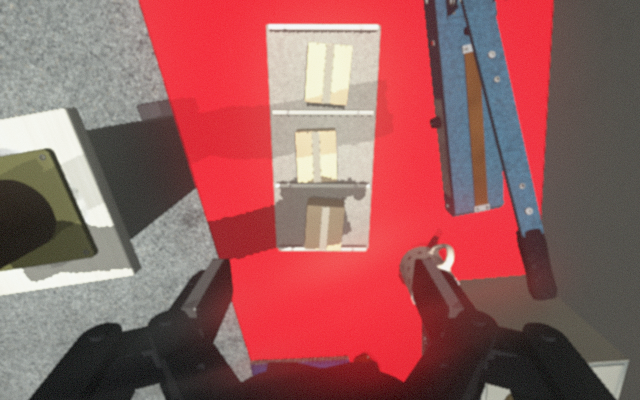

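The wrist view shows the board as a quad with corners at about (267,25), (380,25), (368,250) and (277,249). The cartons are at about (328,74), (316,155) and (324,222), left to right, and the right one is in the arm's shadow. Next I'll segment the board and cartons.

```bash
cat > seg.py <<'E'
from h import *
def board(f,C,roi):
    im=f["frame"].astype(int); x0,y0,x1,y1=roi
    red=(im[...,0]-np.maximum(im[...,1],im[...,2])>70)
    m=np.zeros(red.shape,np.uint8); m[y0:y1,x0:x1]=(~red)[y0:y1,x0:x1]
    m=cv2.morphologyEx(m,cv2.MORPH_OPEN,np.ones((5,5)))
    c=max(cv2.findContours(m,cv2.RETR_EXTERNAL,cv2.CHAIN_APPROX_NONE)[0],key=cv2.contourArea)
    return c.reshape(-1,2)+0.0
def cartons(f,roi,thr=24):
    im=f["frame"]; x0,y0,x1,y1=roi
    i=cv2.GaussianBlur(im,(3,3),0).astype(float)
    yel=(i[...,0]-i[...,2])/(i.max(2)+1); 
    return yel
E
python3 - <<'E'
from seg import *
f=np.load("pics/w1.npy",allow_pickle=True).item(); C=cam(f,f["pos"],f["q"])
c=board(f,C,(235,10,410,258))
r8=cv2.approxPolyDP(c.astype(np.int32).reshape(-1,1,2),6,True).reshape(-1,2); print(r8.tolist())
for z in(8,19):
  w=ray(c,C,z)[:,:2]; print(z,cv2.minAreaRect(w.astype(np.float32)))
y=cartons(f,None)
v=np.clip(y*500,0,255).astype(np.uint8)[10:260,235:410]
a=cv2.resize(f["frame"][10:260,235:410,::-1],None,fx=2.2,fy=2.2,interpolation=cv2.INTER_CUBIC)
b=cv2.resize(cv2.cvtColor(v,cv2.COLOR_GRAY2BGR),(a.shape[1],a.shape[0]))
cv2.imwrite("pics/w1z.png",np.hstack([a,b]))
E
```

```text
[[268, 24], [276, 246], [365, 250], [379, 26]]
8 ((549.9923706054688, 22.742355346679688), (374.16839599609375, 169.7712860107422), 80.16563415527344)
19 ((550.346435546875, 24.785476684570312), (366.31256103515625, 166.20687866210938), 80.1656494140625)Traceback (most recent call last):
  File "<stdin>", line 7, in <module>
  File "seg.py", line 10, in cartons
    im=f["frame"]; x0,y0,x1,y1=roi
                   ^^^^^^^^^^^
TypeError: cannot unpack non-iterable NoneType object
```

```bash
sed -i 's/; x0,y0,x1,y1=roi\n    i=/\n    i=/; s/im=f\["frame"\]; x0,y0,x1,y1=roi/im=f["frame"]/' seg.py
python3 - <<'E'
from seg import *
f=np.load("pics/w1.npy",allow_pickle=True).item(); C=cam(f,f["pos"],f["q"])
y=cartons(f,None)
v=np.clip(y*500,0,255).astype(np.uint8)[10:260,235:410]
a=cv2.resize(f["frame"][10:260,235:410,::-1],None,fx=2.2,fy=2.2,interpolation=cv2.INTER_CUBIC)
b=cv2.resize(cv2.cvtColor(v,cv2.COLOR_GRAY2BGR),(a.shape[1],a.shape[0]))
cv2.imwrite("pics/w1z.png",np.hstack([a,b]))
E
```

```text
(no output)
```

View pics/w1z.png

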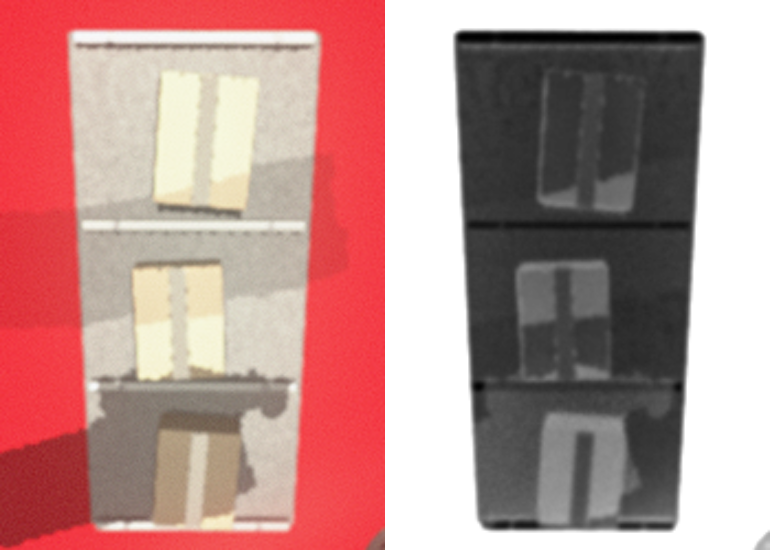

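Left carton's top-face corners in the zoom are about (160,70), (259,76), (243,210) and (154,205). The middle one's are (133,270), (222,266), (225,378) and (137,379). The right one's are (157,430), (239,433), (233,517) and (150,524). I'll cast these onto z=49 and check them against 64 x 81 mm, along with the top-view masks.

Run:
```python
from seg import *
f=np.load("pics/w1.npy",allow_pickle=True).item(); C=cam(f,f["pos"],f["q"])
Z={"L":[(160,70),(259,76),(243,210),(154,205)],"M":[(133,270),(222,266),(225,378),(137,379)],"R":[(157,430),(239,433),(233,517),(150,524)]}
B=np.array([550,24.]);th=-.1716
for i,(k,p) in enumerate(Z.items()):
    w=ray(np.array(p)/2.2+[235,10],C,49)[:,:2]; e=[np.linalg.norm(w[j]-w[j-1]) for j in range(4)]
    v=(w[1]-w[0])+(w[2]-w[3]); bay=B+(1-i)*120*np.array([-np.sin(th),np.cos(th)])
    print(k,w.mean(0).round(1),np.round(e,1),"yaw",np.arctan2(v[1],v[0]).round(3),"bay",bay.round(1))
# top view
f=np.load("pics/top0.npy",allow_pickle=True).item(); C=cam(f); im=f["frame"].astype(float)
print(im[172,278],im[150,290])
c=board(f,C,(245,138,383,225))
for z in(8,19): print(cv2.minAreaRect(ray(c,C,z)[:,:2].astype(np.float32)))
roi=np.zeros(im.shape[:2],bool);roi[150:215,255:375]=1
m=((im[...,0]-im[...,2]>17)&(im[...,0]-im[...,1]<40)&roi).astype(np.uint8); m=cv2.morphologyEx(m,cv2.MORPH_CLOSE,np.ones((5,5)));m=cv2.morphologyEx(m,cv2.MORPH_OPEN,np.ones((3,3)))
for c in cv2.findContours(m,0,1)[0]:
    if cv2.contourArea(c)>100:
        q=cv2.minAreaRect(ray(c.reshape(-1,2),C,49)[:,:2].astype(np.float32)); print(np.round(q[0],1),np.round(q[1],1),round(q[2],1), np.radians(q[2]-90).round(3))
```

```text
L [576.8 135.5] [81.5 62.2 81.5 59.3] yaw -0.221 bay [570.5 142.2]
M [540.6  20.2] [77.7 60.9 79.7 63.4] yaw -0.139 bay [550.  24.]
R [532.  -96.9] [78.1 60.7 69.4 64.5] yaw -0.137 bay [529.5 -94.2]
[228. 218. 198.] [233. 147. 143.]
((550.8057250976562, 23.752960205078125), (371.7640075683594, 168.1634521484375), 80.1512451171875)
((549.6444091796875, 23.770538330078125), (368.4346923828125, 166.65745544433594), 80.15125274658203)
[523.4  28.3] [103.4 113.2] 80.4 -0.167
[525.9 -96.3] [111.9 159.4] 80.8 -0.16
[565.6 135.3] [130.6 159.8] 80.4 -0.167
```

Both views agree on the board: centre (550,24), yaw -0.172. I'll hover over each carton on the way in to get a close wrist fix, starting with the left.

```bash
cat > hov.py <<'E'
import sys
from seg import *
from cell import r
k=sys.argv[1]; P={"L":(577,135.5,-.2),"M":(540.6,20,-.12),"R":(532,-97,-.16)}[k]
def hov(z=185):
    r.goto([P[0],P[1],z],list(down(P[2])))
    r.dwell(.1)
    p=r.get_eef_pos();q=r.get_tcp_rot();f=r.grab_frame("wrist");f["pos"]=p;f["q"]=q
    np.save(f"pics/h{k}.npy",f,allow_pickle=True)
    cv2.imwrite(f"pics/h{k}.png",cv2.resize(f["frame"][60:300,200:440,::-1],None,fx=2.4,fy=2.4,interpolation=cv2.INTER_CUBIC)); print(r.get_time(),p.round(1),np.round(r.get_force(),2))
hov()
E
python3 hov.py L
```

```text
3.475 [578.5 134.6 186.8] [ 0.35  0.21 -0.23]
```

View pics/hL.png

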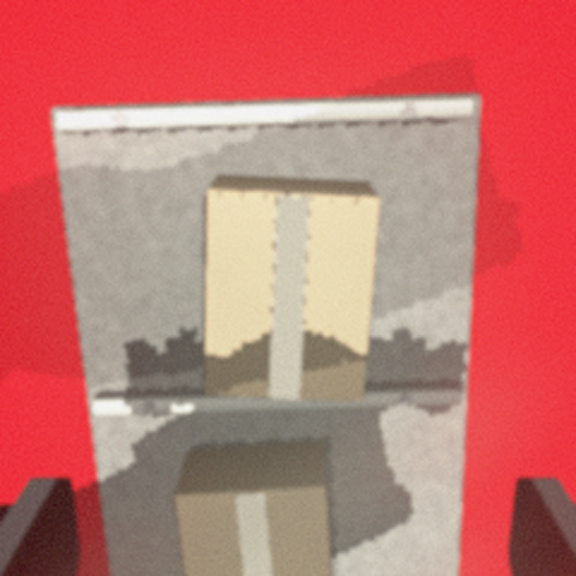

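The close view puts the left carton's top-face corners at about (207,190), (378,196), (366,399) and (204,396) in the crop. The left end strip's outer edge runs from (54,109) to (479,96).

```bash
cat > fix.py <<'E'
import sys,json
from seg import *
k=sys.argv[1]; pts=json.loads(sys.argv[2])
f=np.load(f"pics/h{k}.npy",allow_pickle=True).item(); C=cam(f,f["pos"],f["q"])
w=ray((np.array(pts)+.5)/2.4-.5+[200,60],C,49)[:,:2]; e=[np.linalg.norm(w[j]-w[j-1]) for j in range(4)]
v=(w[1]-w[0])+(w[2]-w[3]); u=(w[0]-w[3])+(w[1]-w[2])
print(k,w.mean(0).round(1),np.round(e,1),"yaw",np.arctan2(v[1],v[0]).round(3),(np.arctan2(u[1],u[0])-np.pi/2).round(3))
if len(sys.argv)>3: print("strip",ray((np.array(json.loads(sys.argv[3]))+.5)/2.4-.5+[200,60],C,19)[:,:2].round(1).tolist())
E
python3 fix.py L "[[207,190],[378,196],[366,399],[204,396]]" "[[54,109],[479,96]]"
python3 - <<'E'
import numpy as np
B=np.array([550,24.]);th=-.1716;X=np.array([np.cos(th),np.sin(th)]);Y=np.array([-X[1],X[0]])
print(B+184*Y-85*X,B+184*Y+85*X)
E
```

```text
L [577.4 136.6] [79.4 60.5 78.6 62.7] yaw -0.229 -0.238
strip [[503.5, 219.5], [662.1, 192.0]]
[497.66807925 219.81207846] [665.17125758 190.78303699]
```

```bash
cat > act.py <<'E'
from seg import *
from cell import r
th=-.1716; BX=np.array([np.cos(th),np.sin(th)]);BY=np.array([-BX[1],BX[0]]);B=np.array([550,24.])
bay={"L":B+120*BY,"M":B,"R":B-120*BY}
def st(s): print(s,round(r.get_time(),2),np.round(r.get_eef_pos(),1),"F",np.round(r.get_force(),2),"w",round(r.get_grip_width(),1),flush=True)
def pick(x,y,yaw,zg=24,up=62):
    q=list(down(yaw))
    r.goto([x,y,110],q); r.dwell(.2); st("above")
    r.servo_line([x,y,zg],rot=q,velocity=120); st("down")
    r.grab(50); st("grabbed")
    r.servo_line([x,y,zg+8],velocity=40); st("up8")
    if r.get_grip_width()<50: raise SystemExit("MISSED")
    r.servo_line([x,y,zg+up],velocity=100); r.dwell(.4); st("lifted")
    F=[]
    for _ in range(5): F.append(r.get_force()); r.dwell(.05)
    print("mean F",np.mean(F,0).round(2),"tau",np.round(r.get_joint_torque(),2))
E
python3 - <<'E'
from act import *
pick(577.4,136.6,-.232)
f=r.grab_frame("wrist"); cv2.imwrite("pics/liftL.png",f["frame"][:,:,::-1])
E
```

```text
above 4.08 [579.1 136.7 112.3] F [-0.08 -1.07  0.04] w 85.5
down 4.94 [578.  136.7  24.6] F [-0.84 -0.16 -0.11] w 85.5
grabbed 5.28 [578.  136.8  25.1] F [-1.74  0.37  5.34] w 62.3
up8 5.63 [577.3 136.6  32. ] F [-0.25  0.19 -4.32] w 62.4
lifted 6.72 [577.2 136.5  85.7] F [-0.45 -0.4  -4.57] w 62.5
mean F [ 0.18 -0.16 -4.47] tau [ 0.000e+00 -5.741e+01  3.610e+00 -1.016e+01  1.000e-02  0.000e+00
  0.000e+00]
```

View pics/liftL.png

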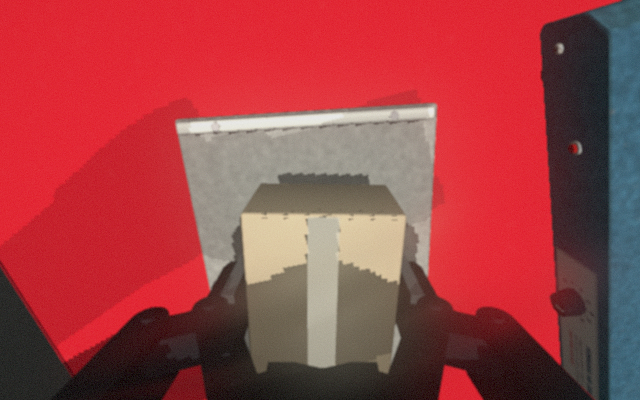

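The left carton is held level between the pads, about 60 mm over its bay, and reads about 4.5 N, so it may be the heavy one. I'll set it back at its bay centre.

```bash
cat >> act.py <<'E'
def put(k,dx=0,dy=0,zg=24,up=62):
    x,y=bay[k]+np.array([dx,dy]); q=list(down(th))
    r.servo_line([x,y,zg+up],rot=q,velocity=60); r.dwell(.2); st("over bay")
    r.servo_line([x,y,zg+8],velocity=80); r.servo_line([x,y,zg+.5],velocity=25); r.dwell(.2); st("set")
    r.ungrasp(); r.dwell(.2); st("open")
    r.servo_line([x,y,110],velocity=120); st("clear")
E
python3 - <<'E'
from act import *
put("L")
E
python3 hov.py M
```

```text
over bay 7.53 [570.8 141.9  86.1] F [-0.2  -0.11 -4.25] w 62.2
set 9.0 [570.9 142.4  25.1] F [-1.32  0.21  5.31] w 62.8
open 9.56 [570.5 142.2  24.4] F [0.29 0.36 0.01] w 85.4
clear 10.42 [570.  142.2 109.5] F [ 0.27  0.16 -0.72] w 85.3
11.2083 [540.4  21.7 184.1] [-0.63 -0.43 -0.05]
```

View pics/hM.png

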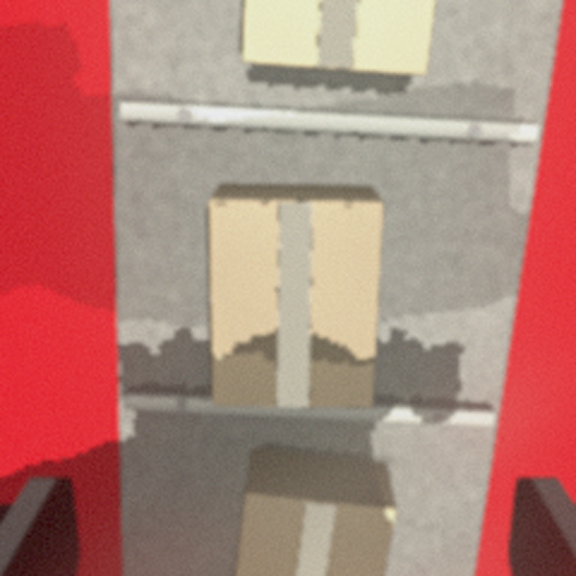

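Left carton is back in the middle of its bay, flat (bottom of it at crop row 70). The middle carton's top corners are about (209,199), (383,203), (375,406) and (213,403). The strip between the left and middle bays runs from (121,101) to (541,124).

```bash
python3 fix.py M "[[209,199],[383,203],[375,406],[213,403]]" "[[121,101],[541,124],[121,122],[541,141]]"
python3 - <<'E'
from act import *
print(B+64*BY-85*BX,B+64*BY+85*BX)
E
```

```text
M [540.5  21.4] [78.4 61.1 78.2 62.3] yaw -0.138 -0.126
strip [[484.0, 100.1], [640.2, 73.4], [482.6, 92.6], [640.1, 67.1]]
[477.17699115 101.57454081] [644.68016948  72.54549934]
```

```bash
python3 - <<'E'
from act import *
pick(540.5,21.2,-.134)
put("M")
E
python3 hov.py R
```

```text
above 11.81 [541.9  21.4 111.7] F [-1.26 -0.28  0.16] w 85.2
down 12.68 [541.   21.1  24.6] F [ 0.22 -0.44 -0.78] w 85.8
grabbed 13.02 [541.1  21.2  25. ] F [-0.96 -0.26  6.31] w 62.5
up8 13.37 [540.7  21.2  32.3] F [-1.05 -0.01 -1.04] w 62.4
lifted 14.46 [540.3  21.2  85.7] F [ 0.39 -0.56 -1.29] w 62.1
mean F [ 0.09 -0.36 -1.13] tau [ 0.000e+00 -5.202e+01  2.390e+00 -7.550e+00  1.000e-02  0.000e+00
  0.000e+00]
over bay 15.22 [549.6  23.9  86. ] F [-0.14  0.33 -1.19] w 62.4
set 16.7 [550.4  24.   25. ] F [-0.14 -0.39  5.24] w 62.5
open 17.26 [550.   24.   24.4] F [ 0.01 -0.15 -0.18] w 85.3
clear 18.12 [549.5  24.  109.6] F [ 0.3  -0.19 -0.53] w 85.6
18.8917 [531.7 -95.1 184. ] [-0.44 -0.1  -0.65]
```

View pics/hR.png

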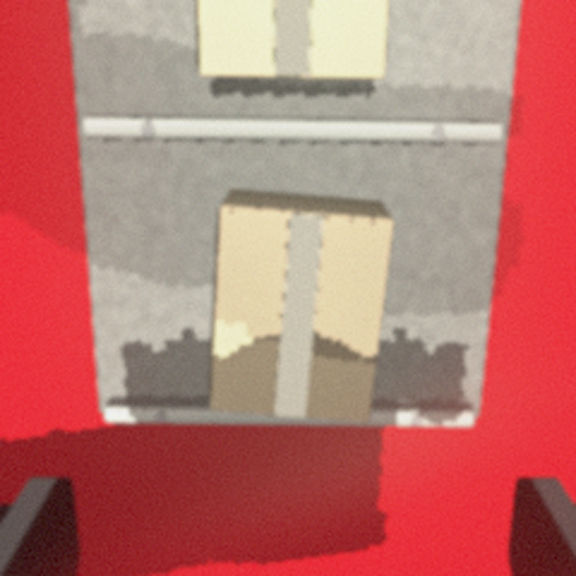

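The middle carton is light (about 1.1 N) and stands back in its bay. The right carton's top corners in the crop are about (219,206), (391,217), (373,419) and (211,411).

```bash
python3 fix.py R "[[219,206],[391,217],[373,419],[211,411]]"
```

```text
R [532.3 -99.6] [79.5 60.8 78.8 62.7] yaw -0.215 -0.216
```

Run:
```python
from act import *
pick(532.3,-99.4,-.215)
put("R")
r.goto([553,36,400],list(down(-.1716))); r.dwell(.2)
p=r.get_eef_pos();q=r.get_tcp_rot();f=r.grab_frame("wrist");f["pos"]=p;f["q"]=q
np.save("pics/w2.npy",f,allow_pickle=True);cv2.imwrite("pics/w2.png",cv2.resize(f["frame"][10:260,235:410,::-1],None,fx=2.2,fy=2.2,interpolation=cv2.INTER_CUBIC)); print(r.get_time())
```

```text
above 19.49 [533.6 -99.3 111.7] F [ 0.67 -0.12 -0.96] w 85.0
down 20.36 [532.8 -99.5  24.6] F [-0.06 -0.13 -0.64] w 85.5
grabbed 20.7 [532.8 -99.5  25.1] F [ 0.05 -0.03  5.93] w 62.8
up8 21.05 [532.5 -99.4  32.3] F [-0.06  0.52 -2.23] w 62.4
lifted 22.14 [532.1 -99.4  85.7] F [ 0.56 -1.09 -1.52] w 62.5
mean F [-0.01 -0.32 -1.93] tau [ 0.000e+00 -5.236e+01  2.250e+00 -7.650e+00  1.000e-02  0.000e+00
  0.000e+00]
over bay 22.84 [529.6 -94.5  86. ] F [ 0.6  -0.61 -1.95] w 62.5
set 24.32 [529.9 -94.3  25.1] F [-0.18 -0.38  5.54] w 62.3
open 24.88 [529.5 -94.2  24.4] F [ 0.32  0.21 -0.83] w 85.7
clear 25.73 [529.1 -94.1 109.6] F [-0.15 -0.23 -0.02] w 85.6
27.2
```

View pics/w2.png

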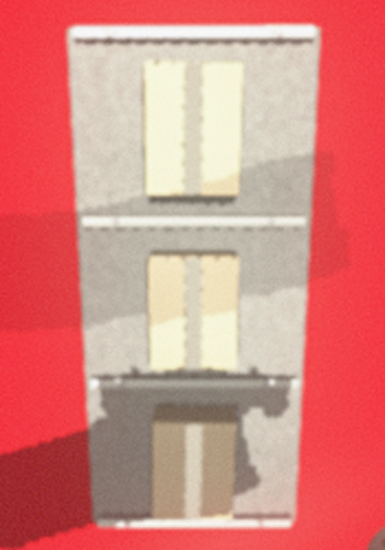

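All three cartons stand square and centred in their bays. They weighed about 4.4, 1.1 and 1.9 N, so the left one is the heavy carton. I'll lift it to the hold height.

Run:
```python
from act import *
x,y=bay["L"]
pick(x,y,th)
r.servo_line([x,y,218],velocity=90); r.dwell(.6); st("hold")
F=[]
for _ in range(5): F.append(r.get_force()); r.dwell(.05)
print(np.mean(F,0).round(2),np.abs(r.get_qvel()).max())
p=r.get_eef_pos();q=r.get_tcp_rot()
f=r.grab_frame("wrist"); cv2.imwrite("pics/e_w.png",f["frame"][:,:,::-1])
f=r.grab_frame("scene"); cv2.imwrite("pics/e_s.png",cv2.resize(f["frame"][80:300,180:480,::-1],None,fx=2.5,fy=2.5)); print(r.get_time(),q)
```

```text
above 28.58 [571.5 141.9 111.2] F [-0.47 -0.27 -0.29] w 85.4
down 29.45 [571.  142.3  24.5] F [-0.41 -0.21 -0.16] w 85.6
grabbed 29.79 [571.1 142.4  25.1] F [-1.09 -1.09  5.38] w 62.5
up8 30.14 [570.4 142.3  32. ] F [-0.29  0.39 -4.04] w 62.5
lifted 31.23 [570.3 142.1  85.7] F [-0.46  0.8  -4.47] w 62.7
mean F [-0.15  0.01 -4.37] tau [ 0.000e+00 -5.705e+01  3.030e+00 -9.980e+00  1.000e-02  0.000e+00
 -0.000e+00]
hold 33.7 [570.5 142.3 218. ] F [ 0.74 -0.11 -5.02] w 62.4
[ 0.32 -0.34 -4.36] 0.0018280118365686998
34.05 [-5.85287290e-06  7.65104150e-01  6.43906545e-01  3.01937179e-05]
```

View pics/e_w.png

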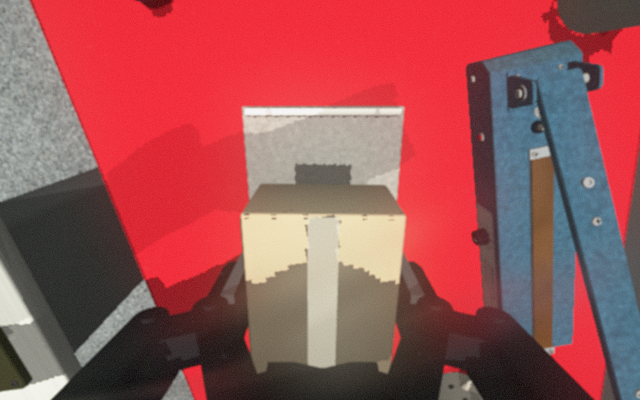

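View pics/e_s.png

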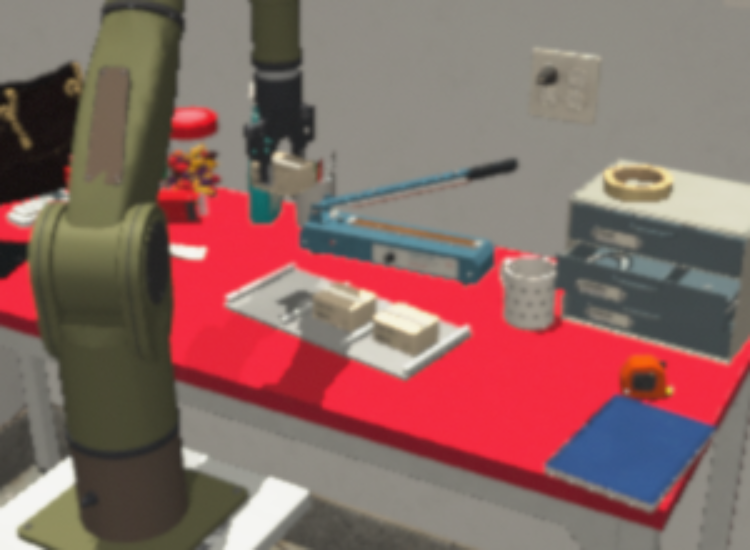

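The heavy carton hangs level in the grip at about z 200 mm, and the other two stand in the middle and right bays. The arm is still.

```bash
python3 -c "
from cell import r
print(r.job_done(), r.get_time())"
```

```text
the job is handed in; nothing more can be done
the job is handed in; nothing more can be done
```

I hefted the three cartons left to right. Each went up about 6 cm, then back down flat at its bay centre. I finished holding the heaviest, the left one, about 20 cm above the table and handed the job in. No verdict was reported.

| Bay | Measured weight |
|---|---|
| Left | about 4.4 N (4.5 N first heft, 4.4 N second) |
| Middle | about 1.1 N |
| Right | about 1.9 N |

- **Before the final lift:** the wrist picture showed all three cartons square and centred in their bays.
- **At hand-in:** the left carton's underside was at about 200 mm by tool height. It looked level, the grip width held at 62.4 mm and the joints were at rest. The middle and right cartons still stood in their bays.
- **Time:** about 34 s of the 67 s allowed.
- **Bystanders:** the stapler, tape measure and glue tube were not approached. I did not re-measure them at the end.
- **One check that failed:** the colour masks on the top view gave wrong carton sizes, so I used carton corners read by eye from the wrist views. These came out 60–63 by 78–80 mm, slightly under the nominal 64 x 81 mm. The board's centre and yaw agreed between the top and wrist cameras.

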